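Clear the sideboard after repotting

TASK

Clear up the sideboard after repotting: sort the empty pots by colour, standing every terracotta pot upright in the wooden tray and every white pot upright in the zinc tray, all on the tray's floor. Put the display shelf together again, too: lay the dark plank flat, centred and square across the two feet of the white stand, and then stand the potted cactus in the middle of the plank. Set everything down rather than dropping it, never tip the cactus over, and leave the other things on the sideboard where they are.

Things in the scene. Friction and masses are not known exactly. Their poses are not given: they have to be found in the camera images.
- clay1: empty terracotta flower pot: round, 60 mm high, base 50 mm across, thicker rim band 64 mm across over the top 19 mm (below it the wall tapers to the base), wall 4 mm, about 0.13 kg. Origin: centre of its underside, z up. It starts upright on the sideboard. One of up to three; absent (None) in some runs. It belongs in the wooden tray
- clay2: empty terracotta flower pot: round, 60 mm high, base 50 mm across, thicker rim band 64 mm across over the top 19 mm (below it the wall tapers to the base), wall 4 mm, about 0.13 kg. Origin: centre of its underside, z up. It starts upright on the sideboard. One of up to three; absent (None) in some runs. It belongs in the wooden tray
- clay3: empty terracotta flower pot: round, 60 mm high, base 50 mm across, thicker rim band 64 mm across over the top 19 mm (below it the wall tapers to the base), wall 4 mm, about 0.13 kg. Origin: centre of its underside, z up. It starts upright on the sideboard. One of up to three; absent (None) in some runs. It belongs in the wooden tray
- white1: empty white glazed ceramic pot: round, nearly straight-sided, 64 mm high, 57 mm across at the base and 58 mm at the rim, wall 4 mm, about 0.13 kg. Origin: centre of its underside, z up. It starts upright on the sideboard. One of up to three; absent (None) in some runs. It belongs in the zinc tray
- white2: empty white glazed ceramic pot: round, nearly straight-sided, 64 mm high, 57 mm across at the base and 58 mm at the rim, wall 4 mm, about 0.13 kg. Origin: centre of its underside, z up. It starts upright on the sideboard. One of up to three; absent (None) in some runs. It belongs in the zinc tray
- white3: empty white glazed ceramic pot: round, nearly straight-sided, 64 mm high, 57 mm across at the base and 58 mm at the rim, wall 4 mm, about 0.13 kg. Origin: centre of its underside, z up. It starts upright on the sideboard. One of up to three; absent (None) in some runs. It belongs in the zinc tray
- plant: small round green cactus in a brownish stoneware pot (full of earth): pot 54 mm high, 66 mm across from 30 mm above the underside up to its top, narrowing to 54 mm at the base; the ball-shaped cactus, 46 mm across, rises in the middle to 80 mm above the underside. About 0.32 kg. Origin: centre of the pot's underside, z up. It starts upright on the sideboard
- plank: loose plank of dark wood, 300 mm long (its y), 60 mm wide (its x), 24 mm thick, about 0.3 kg. Origin: centre of its underside, z up. It starts flat on the sideboard, its length roughly along world y, either in front of the row of pots or beyond it; the stand is at the other of these two places
- stand: white stand, fixed to the sideboard: a base board 290 mm (its y) by 90 mm (its x) with two turned feet, which end in flat square caps of 76 x 76 mm centred 95 mm either side of the middle along its y; the cap tops are 90 mm above the sideboard, nothing stands between them. Origin: middle of the underside of the base board, z up. The plank lies along its y, across both caps
- woodtray: shallow open tray of red-brown wood, fixed to the sideboard, 240 mm long (its x) by 112 mm wide (its y), walls 5 mm thick and 30 mm high, inside 230 x 102 mm, floor top 5 mm above the origin. Origin: centre of its underside, z up. It lies to the left or the right of the work area, its long side roughly along world x; the two trays change sides. There is room for three pots in one row along its x
- zinctray: shallow open tray of grey zinc metal, fixed to the sideboard, 240 mm long (its x) by 112 mm wide (its y), walls 5 mm thick and 30 mm high, inside 230 x 102 mm, floor top 5 mm above the origin. Origin: centre of its underside, z up. It lies to the left or the right of the work area, its long side roughly along world x; the two trays change sides. There is room for three pots in one row along its x
- jar: bystander, leave alone: cream stoneware jar with a lid, 72 mm across, 67 mm high, among the pots. Origin: centre of its underside
- trowel: bystander, leave alone: small hand trowel, 210 mm long, lying beyond the left tray near the far side. Origin: under the middle of its length, z up
There are look-alikes about, which are no part of the job. What is shaped like the white2 but turquoise is not meant. What is shaped like the white3 but purple is not meant.

How it is judged:
On the way, in this order (a step that is already met when the one before it is completed fails the run):
1. the plank lies flat, centred and square across the two feet of the stand (x of plank in the frame of stand between -0.016 and 0.016 m and y of plank in the frame of stand between -0.03 and 0.03 m and z of plank in the frame of stand between 0.086 and 0.096 m and angle between the y axis of plank and the y axis of stand, either way round below 0.12 rad and angle between plank's own z axis and vertical below 0.05 rad and linear speed of plank below 0.03 m/s), for 0.3 s.
2. the cactus stands upright in the middle of the plank on the stand (all of step 1 and x of plant in the frame of plank between -0.016 and 0.016 m and y of plant in the frame of plank between -0.04 and 0.04 m and z of plant in the frame of plank between 0.019 and 0.029 m and angle between plant's own z axis and vertical below 0.12 rad and linear speed of plant below 0.03 m/s), for 0.3 s.
At the end, for the whole second after the job is handed in: All terracotta pots stand upright (0.15 rad) on the wooden tray's floor, all white ones on the zinc tray's; plank flat on both feet, within 16 mm across, 30 mm along, 0.12 rad of the stand's middle; cactus upright on it (0.12 rad), within 16 mm across, 40 mm along of its middle; all at rest (all of step 2 and x of clay1 in the frame of woodtray between -0.1 and 0.1 m and y of clay1 in the frame of woodtray between -0.04 and 0.04 m and z of clay1 in the frame of woodtray between 0 and 0.012 m and angle between each of clay1, clay2, clay3, white1, white2, white3's own z axis and vertical below 0.15 rad and linear speed of each of clay1, clay2, clay3, white1, white2, white3 below 0.03 m/s and x of clay2 in the frame of woodtray between -0.1 and 0.1 m and y of clay2 in the frame of woodtray between -0.04 and 0.04 m and z of clay2 in the frame of woodtray between 0 and 0.012 m and x of clay3 in the frame of woodtray between -0.1 and 0.1 m and y of clay3 in the frame of woodtray between -0.04 and 0.04 m and z of clay3 in the frame of woodtray between 0 and 0.012 m and x of white1 in the frame of zinctray between -0.1 and 0.1 m and y of white1 in the frame of zinctray between -0.04 and 0.04 m and z of white1 in the frame of zinctray between 0 and 0.012 m and x of white2 in the frame of zinctray between -0.1 and 0.1 m and y of white2 in the frame of zinctray between -0.04 and 0.04 m and z of white2 in the frame of zinctray between 0 and 0.012 m and x of white3 in the frame of zinctray between -0.1 and 0.1 m and y of white3 in the frame of zinctray between -0.04 and 0.04 m and z of white3 in the frame of zinctray between 0 and 0.012 m); the robot touches nothing.
It fails at once if the cactus is tipped over (angle between plant's own z axis and vertical above 0.5 rad).
It fails at once if the jar or the trowel is moved more than 40 mm (distance of any of jar, trowel from where it was at the start of the episode above 0.04 m).
It fails at once if a pot, the cactus or the plank is dropped (falls freely, faster than 1.1 m/s: some 60 mm) ((linear speed of clay1 above 1.1 m/s and contact force between the fingers and clay1 below 0.01 N) or (linear speed of clay2 above 1.1 m/s and contact force between the fingers and clay2 below 0.01 N) or (linear speed of clay3 above 1.1 m/s and contact force between the fingers and clay3 below 0.01 N) or (linear speed of white1 above 1.1 m/s and contact force between the fingers and white1 below 0.01 N) or (linear speed of white2 above 1.1 m/s and contact force between the fingers and white2 below 0.01 N) or (linear speed of white3 above 1.1 m/s and contact force between the fingers and white3 below 0.01 N) or (linear speed of plant above 1.1 m/s and contact force between the fingers and plant below 0.01 N) or (linear speed of plank above 1.1 m/s and contact force between the fingers and plank below 0.01 N)).
Of clay1, clay2, clay3, white1, white2, white3 only 4 to 6 are there at a start; the rules pass over those that are not, and their reading is None.
At some moment in a run one of clay1, clay2, clay3, white1, white2, white3 may be knocked a few centimetres aside while the robot is not near it.
It also fails if it takes over 210 s, if anything falls off the work surface, if the arm or the gripper's body presses on something with over 40 N, if the wrist force passes 120 N, or if a joint passes its speed limit or range.

ROBOT

A 6-joint arm with a two-finger parallel gripper is mounted at the origin on the work surface. World frame = base frame: x ahead of the robot, y to its left, z up, the work surface at z = 0. Lengths are in m, angles in rad, forces in N, time in s.
With the tool pointing down it reaches from about 0.4 to 0.825 m from the base axis. Payload 7 kg.
Tool frame: the origin (TCP) lies between the finger pads; the fingertips stand bot.tcp_to_tips ahead of it and the grasp point (between the pads) lies 6 mm ahead of it (bot.tcp_to_tips is the distance from the TCP to the fingertips, in m); z points along the fingers, y is the line along which they close (so a half turn about z gives the same grasp; the last joint's range is limited). The gripper opens to 85 mm and grips with 20 to 120 N. Pads are 22 mm wide; open, the fingers measure 114 mm over their backs; the gripper's body (76 mm by 85 mm) begins 54 mm behind the grasp point. The pads swing forward as they close: fully open they stand 13 mm farther back than shut.
Start: joints at [1.514, 0.359, 0.012, 0, -1.224, -0.288], TCP at [0.228, 0.635, 0.256] pointing down, gripper open.
Joint ranges: [-3.07, 3.07], [-1.43, 2.12], [-1.02, 1.25], [-3.03, 1.67], [-3.05, -0], [-3.03, 3.03]. Speed limits (rad/s): [2.39, 2.39, 3.01, 3.14, 3.14, 3.14].

INTERFACE

Orientations are given as a 3x3 rotation matrix whose columns are the frame's x, y, z axes.
In Python, from plant import telemetry, viewer, sign_off, bot gives the robot as it stands.
- The arm moves only by the tool arm_command, never from a script. Its argument "deltas" is a list that holds one entry, the list of rows, each a list of 4 numbers: the shift along the tool's x, y, z in m, then the turn about the tool's z in degrees. A call has 1 to 12 rows; each row shifts and turns the commanded pose from where the row before left it, along the tool's axes as they then stand; what a row does not reach is not made up. A row lasts 1/8 s, in which the tool goes at most 62.5 mm and 10.7 degrees, less where a joint would pass 70% of its speed; a pose out of reach is approached as far as the arm can. A call is refused whole if a number of a shift passes 0.0625 or a number of a turn 10.7, either way. A call with a gripper value outside its range is refused whole. "claw" is the finger opening in m, from 0 to 0.0854, set as the call begins (left out, the last holds). The fingers move at their own pace and stop on an object; "grip_force" is the grip in N (left out, the last holds). Time passes only in rows, so rows that do not move let the fingers close. It gives the time, the measured TCP pose, the force, the opening and the grip force at its end, in the units of the state.
- telemetry.state(): the state, without advancing time (a new reading comes with each control period).
- viewer.capture(name): name is "scene" or "top"; returns the picture (400x640x3 uint8, blue, green, red); there is no depth.
- viewer.camera_model(name): a dict with "fovy" (degrees; the focal length in pixels is half the picture's height over the tangent of half this angle, whatever the lens; pixels are square), "cx", "cy" (the principal point, pixels), "D" ([k1, k2, p1, p2, k3] as OpenCV has them; the pictures are not rectified), "R" (3x3) and "t" (3): a world point X has camera coordinates R X + t. Camera axes: x right, y down, z forward; pixel columns grow to the right and rows downward; lengths in m; the calibration is good to about 2 mm. A picture is of the moment at which its call begins. camera_model takes no time and is no camera call.
- sign_off(): hands the job in; it is judged then, once.
The state is a dict: "t": time; "joint_positions": joint angles; "joint_vel": joint speeds; "joint_efforts": joint torques, N m; "ee_pos": TCP position; "orientation": TCP orientation; "contact_force": force on the tool from outside, world axes, zero at the start; "torque": the same for the moment, N m; "gripper_width": opening from 0.0 (shut) to 1.0 (fully open); "finger_force": force on a finger pad.
Only numpy, scipy, OpenCV 4.12 (cv2) and the standard library are available. Lean on these libraries where they do the work, as an engineer would, in place of code of your own. Each camera call takes 0.05 s, during which the arm holds its last target. There are 200 camera calls.

## Working session

There is one attempt and no reset: what is moved stays moved. The work goes in short steps, Python scripts to look and compute and a tool call to move; the robot and the scene stay as the last step left them, time stands still between calls to the robot, and variables do not carry over. Pictures are saved under pics/ and viewed, at most 14 in all, crops included, and the job is handed in when it is done.

Besides the shell and the picture viewer there is one more tool, called as a command line: name --argument value ..., lists and objects as JSON in quotes. arm_command: Moves the arm, as the interface text tells. Its arguments: {"type":"object","properties":{"deltas":{"type":"array"},"claw":{"type":"number"},"grip_force":{"type":"number"}},"required":["deltas"]}

```bash
mkdir -p pics; ls
python3 - <<'E'
from plant import telemetry, viewer, bot
import cv2,numpy as np
for n in("scene","top"):
    cv2.imwrite(f"pics/{n}0.png",viewer.capture(n)); print(n,viewer.camera_model(n))
print(bot.tcp_to_tips); s=telemetry.state(); print(s)
E
```

```text
pics
scene {'fovy': 42.3154465618983, 'cx': 315.74529183390905, 'cy': 196.47751043946298, 'D': array([0.02590607, 0.        , 0.        , 0.        , 0.        ]), 'R': array([[-0.63680777,  0.77100525, -0.00517418],
       [ 0.49574161,  0.40429699, -0.76862488],
       [-0.59052191, -0.49203135, -0.63967885]]), 't': array([ 0.38686298, -0.25999665,  1.64033   ])}
top {'fovy': 57.04425075381105, 'cx': 321.57724050400196, 'cy': 200.15038394643594, 'D': array([-0.02796088,  0.        ,  0.        ,  0.        ,  0.        ]), 'R': array([[ 0.02047185, -0.99977776,  0.00503354],
       [-0.9901615 , -0.02097148, -0.13834881],
       [ 0.13842363, -0.00215176, -0.99037077]]), 't': array([-0.02664619,  0.58392725,  1.02438812])}
0.025
{'t': 0.1, 'joint_positions': array([ 1.51406040e+00,  3.59319932e-01,  1.11695314e-02, -3.06838249e-04,
       -1.22409012e+00, -2.88055335e-01]), 'joint_vel': array([ 4.20355638e-05, -2.27033868e-03,  2.33349654e-03,  1.36275804e-03,
        1.10009358e-03, -8.63622058e-05]), 'joint_efforts': array([-1.41186185e-03, -5.84766448e+01,  2.94101518e+01,  6.95427954e+00,
       -3.25864909e-03,  1.01602549e-05]), 'ee_pos': array([0.22806862, 0.63489745, 0.25546292]), 'orientation': array([[ 9.41110736e-01, -3.38098279e-01, -3.70008986e-04],
       [-3.38098455e-01, -9.41109666e-01, -1.42549087e-03],
       [ 1.33736978e-04,  1.46664423e-03, -9.99998916e-01]]), 'contact_force': array([0.20826222, 0.21255438, 0.11560924]), 'torque': array([ 0.02439279, -0.00652678, -0.03301562]), 'finger_force': 0.0, 'gripper_width': 1.0012619460291765}
```

View pics/top0.png

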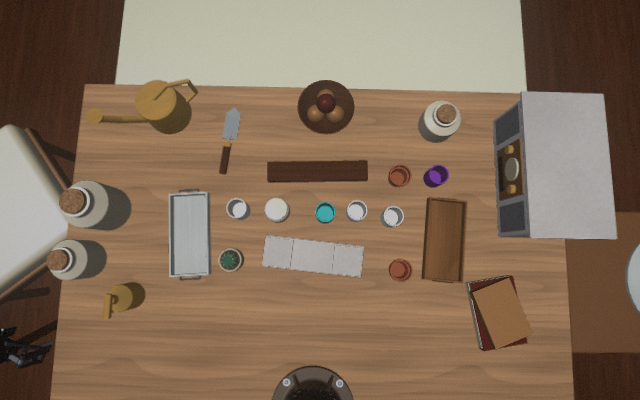

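View pics/scene0.png

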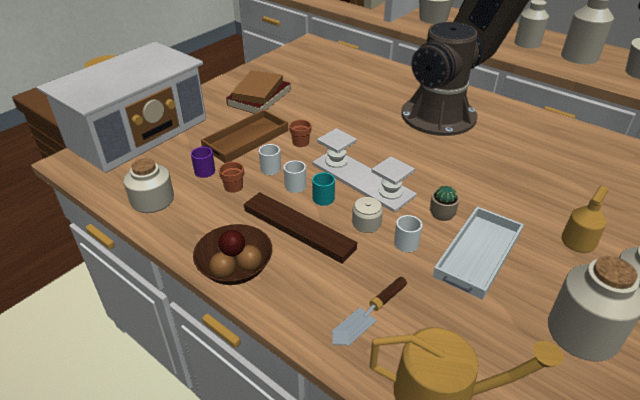

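```bash
cat > h.py <<'E'
import cv2,numpy as np
from scipy.optimize import minimize
from plant import telemetry, viewer, bot
def cam(n):
    c=viewer.camera_model(n); f=200/np.tan(np.radians(c["fovy"]/2))
    return c["R"],c["t"],np.array([[f,0,c["cx"]],[0,f,c["cy"]],[0,0,1]]),c["D"]
def proj(n,P):
    R,t,K,D=cam(n); return cv2.projectPoints(np.float64(P).reshape(-1,1,3),cv2.Rodrigues(R)[0],t,K,D)[0][:,0]
def back(n,uv,z):
    R,t,K,D=cam(n); q=cv2.undistortPoints(np.float64(uv).reshape(-1,1,2),K,D)[:,0]
    d=np.c_[q,np.ones(len(q))]@R; C=-R.T@t; return C+d*((z-C[2])/d[:,2])[:,None]
def circ(r,z,n=40):
    a=np.linspace(0,2*np.pi,n,endpoint=False); return np.c_[r*np.cos(a),r*np.sin(a),0*a+z]
def box(lx,ly,z0,z1,cy=0):
    return np.array([[sx*lx/2,cy+sy*ly/2,z] for sx in(-1,1) for sy in(-1,1) for z in(z0,z1)])
M={"clay":[np.r_[circ(.032,.06),circ(.032,.041),circ(.025,0)]],
"white":[np.r_[circ(.029,.064),circ(.0285,0)]],
"plant":[np.r_[circ(.033,.054),circ(.033,.03),circ(.027,0)],np.r_[circ(.0001,.08),circ(.016,.073),circ(.023,.057)]],
"jar":[np.r_[circ(.036,.05),circ(.036,0),circ(.02,.067)]],
"plank":[box(.06,.3,0,.024)],
"stand":[box(.09,.29,0,.01),box(.076,.076,.084,.09,.095),box(.076,.076,.084,.09,-.095)],
"tray":[box(.24,.112,0,.03)]}
def hulls(n,kind,p,z0=0):
    c,s=np.cos(p[2]),np.sin(p[2]); R=np.array([[c,-s,0],[s,c,0],[0,0,1]])
    return [cv2.convexHull(np.float32(proj(n,P@R.T+[p[0],p[1],z0])))[:,0] for P in M[kind]]
S=4
def render(n,kind,p,z0=0):
    im=np.zeros((400*S,640*S),np.uint8)
    for h in hulls(n,kind,p,z0): cv2.fillConvexPoly(im,np.int32(np.round((h+.5)*S*16)),255,shift=4)
    return cv2.resize(im,(640,400),interpolation=cv2.INTER_AREA)/255.
E
python3 - <<'E'
from h import *
im=cv2.imread("pics/top0.png"); lab=cv2.cvtColor(im,cv2.COLOR_BGR2LAB)
c=im[155:290,160:470]; a=cv2.resize(c,None,fx=2.55,fy=2.2*1.159,interpolation=cv2.INTER_CUBIC)
l=lab[155:290,160:470].astype(int); bg=np.median(l.reshape(-1,3),0); print(bg)
d=np.clip((l-bg)*3+128,0,255).astype(np.uint8)
cv2.imwrite("pics/z1.png",np.vstack([c for c in(a[:300],)]) if 0 else np.vstack([cv2.resize(c,(688,300),interpolation=cv2.INTER_CUBIC),cv2.resize(d,(688,300),interpolation=cv2.INTER_NEAREST)]))
for nm,(u,v),z in [("w",(237,209),.064),("w",(357,211),.064),("w",(393,216),.064),("c",(399,176),.06),("c",(399,270),.06),("jar",(277,209),.06),("tq",(325,213),.06),("pl",(230,260),.06),("plank",(318,171),.024),("purple",(436,176),.06)]:
    print(nm,back("top",(u,v),z)[0].round(3),lab[v,u])
for u,v in((175,250),(205,200),(430,240),(445,270),(425,240),(285,250),(318,257),(350,262),(300,165)): print((u,v),lab[v,u])
E
```

```text
[130. 137. 149.]
w [0.551 0.224 0.064] [198 129 128]
w [ 0.552 -0.115  0.064] [200 129 128]
w [ 0.54  -0.217  0.064] [195 129 127]
c [ 0.656 -0.235  0.06 ] [102 150 152]
c [ 0.39  -0.233  0.06 ] [104 150 153]
jar [0.554 0.111 0.06 ] [198 129 132]
tq [ 0.545 -0.025  0.06 ] [156 100 119]
pl [0.408 0.237 0.06 ] [ 90 114 133]
plank [ 0.674 -0.002  0.024] [ 50 137 142]
purple [ 0.659 -0.342  0.06 ] [ 90 167  88]
(175, 250) [177 128 127]
(205, 200) [177 126 129]
(430, 240) [ 97 139 150]
(445, 270) [ 82 139 149]
(425, 240) [ 48 135 146]
(285, 250) [173 129 130]
(318, 257) [179 130 130]
(350, 262) [176 130 130]
(300, 165) [ 58 136 140]
```

View pics/z1.png

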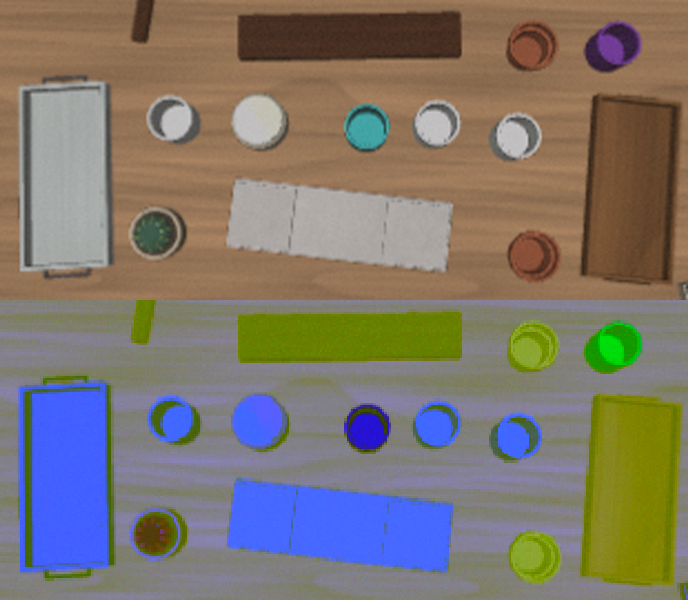

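```bash
cat >> h.py <<'E'
def mask(im,kind):
    L,a,b=[x.astype(int) for x in cv2.split(cv2.cvtColor(im,cv2.COLOR_BGR2LAB))]
    return {"n":b<141,"c":a>143,"d":(L<112)&(a>131)}[kind].astype(np.uint8)
def fit(n,im,mk,kind,p0,z0=0,pad=12):
    m=cv2.morphologyEx(mask(im,mk),cv2.MORPH_CLOSE,np.ones((3,3)))
    H=np.vstack(hulls(n,kind,p0,z0)); w=np.zeros_like(m); u0,v0=np.int32(H.min(0)-pad); u1,v1=np.int32(H.max(0)+pad)
    w[max(v0,0):v1,max(u0,0):u1]=1
    _,lb,st,_=cv2.connectedComponentsWithStats(m*w); k=1+st[1:,4].argmax()
    m=(lb==k).astype(np.uint8); cs=cv2.findContours(m,0,2)[0]
    if kind!="stand": cs=[cv2.convexHull(np.vstack(cs))]
    m=cv2.drawContours(m,cs,-1,1,-1).astype(float)
    nf=3 if kind in("plank","stand","tray") else 2
    def cost(q):
        p=np.r_[q,p0[2:]] if nf==2 else np.r_[q[:2],q[2]/3]
        return abs(render(n,kind,p,z0)-m).sum()/m.sum()
    q0=np.array(p0[:nf],float); 
    if nf==3:q0[2]*=3
    r=minimize(cost,q0,method="Nelder-Mead",options=dict(initial_simplex=np.vstack([q0]+[q0+.015*np.eye(nf)[i] for i in range(nf)]),xatol=2e-4,fatol=1e-4))
    p=np.r_[r.x,0] if nf==2 else np.r_[r.x[:2],r.x[2]/3]
    return p,r.fun
E
cat > m.py <<'E'
from h import *
im=cv2.imread("pics/top0.png"); sc=cv2.imread("pics/scene0.png")
J=[("w1","white","n",.551,.224,0),("w2","white","n",.552,-.115,0),("w3","white","n",.54,-.217,0),("c1","clay","c",.656,-.235,0),("c2","clay","c",.39,-.233,0),("plant","plant","n",.408,.237,0),("jar","jar","n",.554,.111,0),("plank","plank","d",.674,0,0),("stand","stand","n",.43,.0,-.07),("zinc","tray","n",.5,.37,0),("wood","tray","d",.48,-.37,-.05)]
for nm,k,mk,*p in J:
    r,f=fit("top",im,mk,k,p); print(nm,r.round(4),round(f,3),end=" ")
    if k!="stand" or 1:
        try:
            r2,f2=fit("scene",sc,mk,k,list(r)); print("scene",r2.round(4),round(f2,3))
        except Exception as e: print(e)
    for n,I in(("top",im),("scene",sc)):
        for h in hulls(n,k,r): cv2.polylines(I,[np.int32(np.round((h)*16))],True,(0,255,0),1,shift=4)
cv2.imwrite("pics/o1.png",np.vstack([cv2.resize(im[155:290,160:470],(680,296)),cv2.resize(sc[95:305,170:540],(536,304))[:, :].repeat(1,0) if 0 else cv2.resize(sc[95:305,170:540],(680,304))]))
E
python3 m.py
```

```text
w1 [0.5555 0.2276 0.    ] 0.04 scene [0.5559 0.2284 0.    ] 0.035
w2 [ 0.5566 -0.1144  0.    ] 0.046 scene [ 0.5565 -0.1162  0.    ] 0.464
w3 [ 0.5422 -0.2171  0.    ] 0.045 scene [ 0.5436 -0.2155  0.    ] 0.039
c1 [ 0.6627 -0.2404  0.    ] 0.151 scene [ 0.662  -0.2379  0.    ] 0.107
c2 [ 0.3907 -0.2393  0.    ] 0.083 scene [ 0.3917 -0.2385  0.    ] 0.136
plant [0.4102 0.2383 0.    ] 0.069 scene [0.4103 0.2407 0.    ] 0.075
jar [0.5561 0.1159 0.    ] 0.05 scene [0.5504 0.1128 0.    ] 0.52
plank [0.6764 0.0015 0.0222] 0.06 scene [0.678  0.0019 0.0385] 0.024
stand [ 0.4246  0.0083 -0.0921] 0.023 scene [ 0.4264  0.0099 -0.0882] 0.309
zinc [0.4807 0.3714 0.0847] 0.08 scene [0.4823 0.3713 0.0835] 0.029
wood [ 0.4785 -0.3782 -0.0481] 0.057 scene [ 0.5247 -0.3398 -0.0536] 0.585
```

View pics/o1.png

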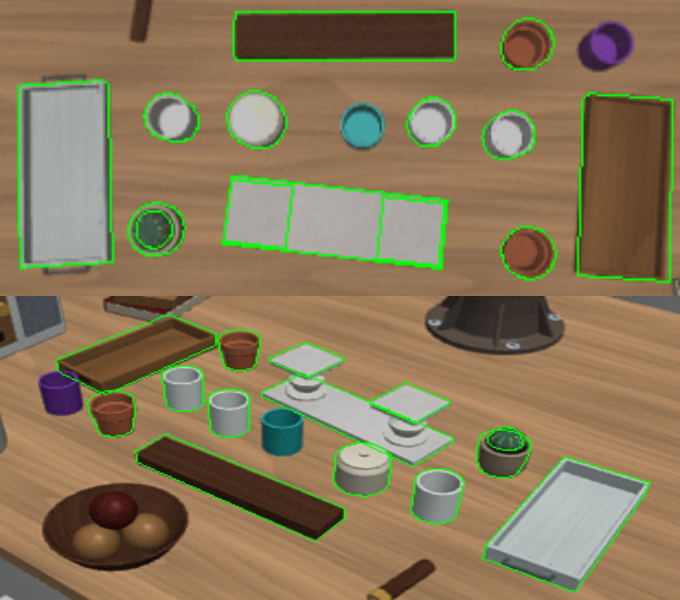

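arm_command --deltas '[[[0,0,0,8.55],[0,0,0,8.55],[0,0,0,8.55],[0,0,0,8.55],[0,0,0,8.55],[0,0,0,8.55],[0,0,0,8.55],[0,0,0,8.55],[0.04,-0.027,0,0],[0.04,-0.027,0,0],[0.04,-0.027,0,0],[0.04,-0.027,0,0]]]' --claw 0.085 --grip_force 60

```text
t: 1.6
ee_pos: [0.3418, 0.4773, 0.256]
orientation: [[0.032, -0.999, -0.0], [-0.999, -0.032, -0.001], [0.001, 0.0, -1.0]]
contact_force: [0.2, 0.3, 0.6]
gripper_width: 0.995
finger_force: 0.0
```

```bash
cat > g.py <<'E'
import sys,numpy as np
from plant import telemetry
s=telemetry.state(); R=s["orientation"]; p=s["ee_pos"]
psi=np.degrees(np.arctan2(R[1,0],R[0,0]))
print("t",round(s["t"],2),"p",p.round(4),"psi",round(psi,2),"w",round(s["gripper_width"]*.0854,4),"ff",round(s["finger_force"],1),"F",s["contact_force"].round(1),"z",R[:,2].round(4))
a=list(map(float,sys.argv[1:]))
for i in range(0,len(a),4):
    x,y,z,ps=a[i:i+4]; P=np.radians(ps); c,n=np.cos(P),np.sin(P)
    d=np.array([x,y,z])-p
    print("turn",round((psi-ps+180)%360-180,2),"then shift",np.round([c*d[0]+n*d[1],n*d[0]-c*d[1],-d[2]],4)); p=np.array([x,y,z]); psi=ps
E
python3 g.py .677 .0017 .256 -88.2 .677 .0017 .028 -88.2
```

```text
t 1.6 p [0.3418 0.4773 0.256 ] psi -88.14 w 0.085 ff 0.0 F [0.2 0.3 0.6] z [-3.e-04 -5.e-04 -1.e+00]
turn 0.06 then shift [ 0.4859 -0.3201 -0.    ]
turn 0.0 then shift [ 0.    -0.     0.228]
```

arm_command --deltas '[[[0.0405,-0.0267,0,0],[0.0405,-0.0267,0,0],[0.0405,-0.0267,0,0],[0.0405,-0.0267,0,0],[0.0405,-0.0267,0,0],[0.0405,-0.0267,0,0],[0.0405,-0.0267,0,0],[0.0405,-0.0267,0,0],[0.0405,-0.0267,0,0],[0.0405,-0.0267,0,0],[0.0405,-0.0267,0,0],[0.0405,-0.0267,0,0]]]'

```text
t: 3.1
ee_pos: [0.6777, 0.002, 0.2558]
orientation: [[0.032, -0.999, -0.001], [-0.999, -0.032, -0.0], [0.0, 0.001, -1.0]]
contact_force: [0.7, 1.2, 0.9]
gripper_width: 0.992
finger_force: 0.0
```

arm_command --deltas '[[[0,0,0.03,0],[0,0,0.03,0],[0,0,0.03,0],[0,0,0.03,0],[0,0,0.03,0],[0,0,0.026,0],[0,0,0.02,0]]]'

```text
t: 3.98
ee_pos: [0.6764, 0.0032, 0.0585]
orientation: [[0.032, -0.999, -0.002], [-0.999, -0.032, -0.0], [0.0, 0.002, -1.0]]
contact_force: [-0.0, -0.0, 0.1]
gripper_width: 0.996
finger_force: 0.0
```

```bash
python3 g.py .677 .0017 .028 -88.2; python3 -c "
from h import *
cv2.imwrite('pics/s1.png',viewer.capture('scene'))"
```

```text
t 3.98 p [0.6764 0.0032 0.0585] psi -88.17 w 0.085 ff 0.0 F [-0.  -0.   0.1] z [-2.e-03 -4.e-04 -1.e+00]
turn 0.03 then shift [ 0.0015 -0.0006  0.0305]
```

View pics/s1.png

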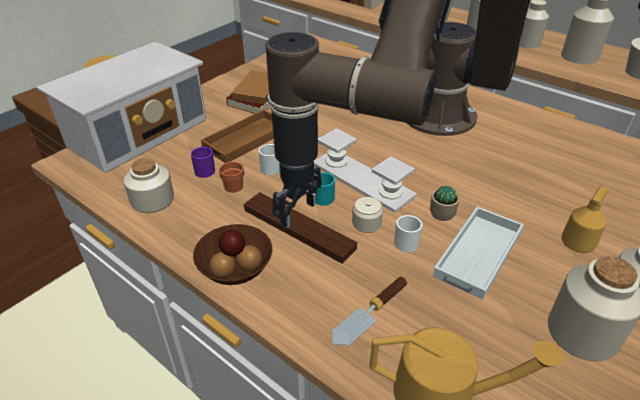

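Gripper straddles the plank at about (300,215), well centred. Going down the rest, then grip.

arm_command --deltas '[[[0.0015,0,0.012,0],[0,0,0.01,0],[0,0,0.008,0],[0,0,0,0]]]'

```text
t: 4.53
ee_pos: [0.6769, 0.0018, 0.0298]
orientation: [[0.032, -0.999, -0.001], [-0.999, -0.032, -0.0], [0.0, 0.001, -1.0]]
contact_force: [-0.1, 0.7, 0.6]
gripper_width: 0.999
finger_force: 0.0
```

arm_command --deltas '[[[0,0,0,0],[0,0,0,0],[0,0,0,0],[0,0,0,0],[0,0,0,0],[0,0,0,0],[0,0,0,0]]]' --claw 0 --grip_force 60

```text
t: 5.4
ee_pos: [0.6778, 0.002, 0.0313]
orientation: [[0.033, -0.999, 0.001], [-0.999, -0.033, 0.0], [-0.0, -0.001, -1.0]]
contact_force: [-2.1, 1.1, 6.4]
gripper_width: 0.684
finger_force: 66.6
```

```bash
python3 g.py .677 .0017 .028 -88.2
```

```text
t 5.4 p [0.6778 0.002  0.0313] psi -88.13 w 0.0584 ff 66.6 F [-2.1  1.1  6.4] z [ 1.4e-03  2.0e-04 -1.0e+00]
turn 0.07 then shift [0.0003 0.0008 0.0033]
```

arm_command --deltas '[[[0,0,-0.01,0],[0,0,-0.02,0],[0,0,-0.03,0],[0,0,-0.03,0],[0,0,-0.03,0],[0,0,-0.02,0],[0,0,-0.01,3.5],[0,0,0,3.5]]]'

```text
t: 6.4
ee_pos: [0.6773, 0.0019, 0.1816]
orientation: [[-0.092, -0.996, 0.001], [-0.996, 0.092, 0.001], [-0.001, -0.001, -1.0]]
contact_force: [-0.5, -0.3, -2.6]
gripper_width: 0.689
finger_force: 65.8
```

```bash
python3 g.py .4255 .009 .18 -95.2 .4255 .009 .1215 -95.2
```

```text
t 6.4 p [0.6773 0.0019 0.1816] psi -95.28 w 0.0588 ff 65.8 F [-0.5 -0.3 -2.6] z [ 1.3e-03  6.0e-04 -1.0e+00]
turn -0.08 then shift [0.0158 0.2514 0.0016]
turn 0.0 then shift [-0.      0.      0.0585]
```

arm_command --deltas '[[[0,0.01,0,0],[0.002,0.025,0,0],[0.002,0.03,0,0],[0.002,0.03,0,0],[0.002,0.03,0,0],[0.002,0.03,0,0],[0.002,0.03,0,0],[0.002,0.03,0,0],[0.002,0.025,0,0],[0,0.011,0,0],[0,0,0,0],[0,0,0,0]]]'

```text
t: 7.9
ee_pos: [0.4265, 0.0087, 0.1805]
orientation: [[-0.089, -0.996, 0.001], [-0.996, 0.089, 0.0], [-0.0, -0.001, -1.0]]
contact_force: [-0.5, -0.5, -2.3]
gripper_width: 0.682
finger_force: 65.8
```

```bash
python3 g.py .4255 .009 .1215 -95.2; python3 -c "
from h import *
im=viewer.capture('scene')
for k,p,z in (('stand',(.4255,.009,-.09),0),('plank',(.4255,.009,-.092),.15)):
  for h in hulls('scene',k,p,z): cv2.polylines(im,[np.int32(h*16)],True,(0,255,0),1,shift=4)
cv2.imwrite('pics/s2.png',cv2.resize(im[80:270,250:470],(660,570)))"
```

```text
t 7.9 p [0.4265 0.0087 0.1805] psi -95.12 w 0.0582 ff 65.8 F [-0.5 -0.5 -2.3] z [ 6.e-04  1.e-04 -1.e+00]
turn 0.08 then shift [-0.0002  0.001   0.059 ]
```

View pics/s2.png

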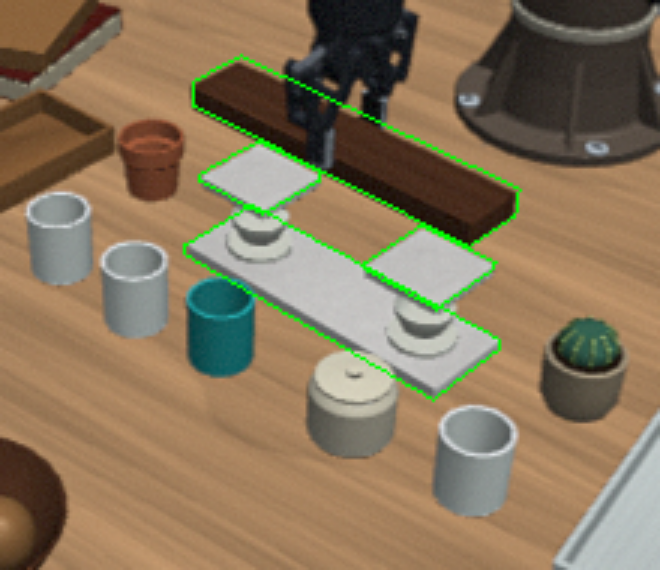

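The plank hangs exactly on its predicted outline above the caps (crop 195–520, 60–245). Lowering.

arm_command --deltas '[[[0,0.001,0.02,0],[0,0,0.02,0],[0,0,0.01,0],[0,0,0.005,0],[0,0,0.002,0],[0,0,0.001,0],[0,0,0.001,0],[0,0,0,0]]]'

```text
t: 8.95
ee_pos: [0.4249, 0.0086, 0.1215]
orientation: [[-0.09, -0.996, 0.0], [-0.996, 0.09, 0.0], [-0.0, -0.0, -1.0]]
contact_force: [-0.2, -0.0, -1.7]
gripper_width: 0.683
finger_force: 65.7
```

```bash
python3 g.py .4255 .009 .1215 -95.2
```

```text
t 8.95 p [0.4249 0.0086 0.1215] psi -95.15 w 0.0584 ff 65.7 F [-0.2 -0.  -1.7] z [ 4.e-04  2.e-04 -1.e+00]
turn 0.05 then shift [-0.0004 -0.0006  0.    ]
```

Nearly in contact; 1–2 mm more, then release.

arm_command --deltas '[[[0,0,0.001,0],[0,0,0.001,0],[0,0,0,0]]]'

```text
t: 9.32
ee_pos: [0.425, 0.0086, 0.1212]
orientation: [[-0.089, -0.996, 0.001], [-0.996, 0.089, -0.0], [-0.0, -0.001, -1.0]]
contact_force: [-9.9, 2.4, 23.0]
gripper_width: 0.683
finger_force: 68.8
```

arm_command --deltas '[[[0,0,0,0],[0,0,0,0],[0,0,0,0],[0,0,0,0],[0,0,0,0]]]' --claw 0.085

```text
t: 9.95
ee_pos: [0.4247, 0.0086, 0.1192]
orientation: [[-0.09, -0.996, -0.0], [-0.996, 0.09, -0.0], [0.0, 0.0, -1.0]]
contact_force: [0.1, -0.1, 1.0]
gripper_width: 0.995
finger_force: 0.0
```

arm_command --deltas '[[[0,0,-0.01,0],[0,0,-0.03,0],[0,0,-0.03,0],[0,0,-0.03,0],[0,0,-0.03,0],[0,0,-0.02,0]]]'

```text
t: 10.7
ee_pos: [0.425, 0.0086, 0.2716]
orientation: [[-0.09, -0.996, 0.002], [-0.996, 0.09, 0.001], [-0.001, -0.002, -1.0]]
contact_force: [-0.0, 0.0, -0.4]
gripper_width: 0.998
finger_force: 0.0
```

```bash
python3 g.py .4105 .2395 .25 -95.2  .4105 .2395 .048 -95.2;  python3 -c "
from h import *
im=viewer.capture('scene'); print(fit('scene',im,'d','plank',[.4255,.009,-.092],.09)); print(fit('scene',im,'n','plant',[.41,.2395,0]))
for h in hulls('scene','plank',(.4255,.009,-.092),.09): cv2.polylines(im,[np.int32(h*16)],True,(0,255,0),1,shift=4)
cv2.imwrite('pics/s3.png',cv2.resize(im[80:270,250:470],(660,570)))"
```

```text
t 10.7 p [0.425  0.0086 0.2716] psi -95.15 w 0.0853 ff 0.0 F [-0.   0.  -0.4] z [ 2.2e-03  8.0e-04 -1.0e+00]
turn 0.05 then shift [-0.2286  0.0354  0.0216]
turn 0.0 then shift [-0.     0.     0.202]
(array([ 0.42765584,  0.00991491, -0.08991977]), np.float64(0.028554529249716413))
(array([0.41023675, 0.24073856, 0.        ]), np.float64(0.07160173160173161))
```

View pics/s3.png

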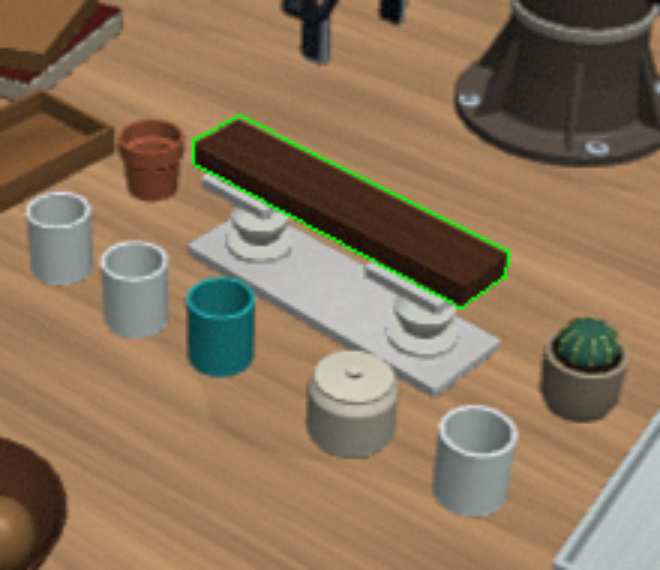

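The plank lies flat on both caps, matching its outline. Next the cactus.

arm_command --deltas '[[[-0.02,0.003,0,0],[-0.03,0.005,0,0],[-0.04,0.006,0,0],[-0.04,0.006,0,0],[-0.04,0.006,0,0],[-0.03,0.005,0,0],[-0.02,0.003,0,0],[-0.0086,0.0015,0,0],[0,0,0.03,0],[0,0,0.04,0],[0,0,0.04,0],[0,0,0.03,0]]]'

```text
t: 12.25
ee_pos: [0.4097, 0.2383, 0.128]
orientation: [[-0.091, -0.996, -0.001], [-0.996, 0.091, -0.001], [0.001, 0.001, -1.0]]
contact_force: [-0.9, 0.5, 0.3]
gripper_width: 0.993
finger_force: 0.0
```

```bash
python3 g.py .4104 .24 .048 -95.2;  python3 -c "
from h import *
im=viewer.capture('scene')
cv2.imwrite('pics/s4.png',cv2.resize(im[130:240,380:510],(650,550)))"
```

```text
t 12.25 p [0.4097 0.2383 0.128 ] psi -95.21 w 0.0848 ff 0.0 F [-0.9  0.5  0.3] z [-6.e-04 -8.e-04 -1.e+00]
turn -0.01 then shift [-0.0018 -0.0005  0.08  ]
```

View pics/s4.png

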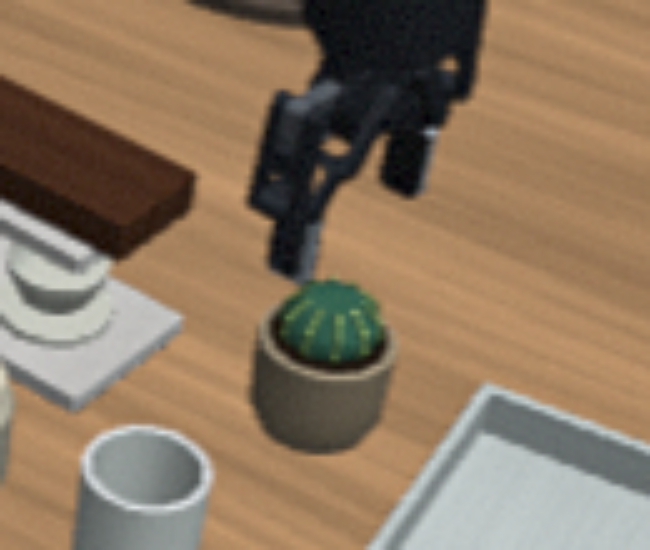

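Gripper centred above the cactus (pot rim at crop 325,340). Descend and grip.

arm_command --deltas '[[[-0.0017,0,0.015,0],[0,0,0.02,0],[0,0,0.02,0],[0,0,0.015,0],[0,0,0.009,0],[0,0,0,0]]]'

```text
t: 13.05
ee_pos: [0.4102, 0.2408, 0.0503]
orientation: [[-0.09, -0.996, -0.0], [-0.996, 0.09, -0.001], [0.001, 0.0, -1.0]]
contact_force: [0.9, 0.3, -0.7]
gripper_width: 0.996
finger_force: 0.0
```

arm_command --deltas '[[[0,0,0,0],[0,0,0,0],[0,0,0,0],[0,0,0,0],[0,0,0,0]]]' --claw 0 --grip_force 50

```text
t: 13.68
ee_pos: [0.4103, 0.2414, 0.0515]
orientation: [[-0.089, -0.996, 0.001], [-0.996, 0.089, 0.001], [-0.001, -0.001, -1.0]]
contact_force: [-3.3, -1.7, 7.9]
gripper_width: 0.746
finger_force: 53.5
```

```bash
python3 g.py .4104 .24 .048 -95.2
```

```text
t 13.68 p [0.4103 0.2414 0.0515] psi -95.13 w 0.0637 ff 53.5 F [-3.3 -1.7  7.9] z [ 9.e-04  9.e-04 -1.e+00]
turn 0.07 then shift [ 0.0014 -0.0002  0.0035]
```

arm_command --deltas '[[[0,0,-0.01,0],[0,0,-0.02,0],[0,0,-0.03,0],[0,0,-0.035,0],[0,0,-0.035,0],[0,0,-0.03,0],[0,0,-0.01,0],[0,0,0,0]]]'

```text
t: 14.68
ee_pos: [0.4099, 0.2411, 0.2204]
orientation: [[-0.09, -0.996, 0.0], [-0.996, 0.09, 0.001], [-0.001, -0.0, -1.0]]
contact_force: [-0.9, 0.1, -4.2]
gripper_width: 0.745
finger_force: 56.0
```

```bash
python3 g.py .426 .0095 .22 -95.2  .426 .0095 .1655 -95.2
```

```text
t 14.68 p [0.4099 0.2411 0.2204] psi -95.17 w 0.0636 ff 56.0 F [-0.9  0.1 -4.2] z [ 2.e-04  9.e-04 -1.e+00]
turn 0.03 then shift [ 0.2292 -0.037   0.0004]
turn 0.0 then shift [-0.      0.      0.0545]
```

arm_command --deltas '[[[0.01,-0.002,0,0],[0.02,-0.003,0,0],[0.03,-0.005,0,0],[0.035,-0.006,0,0],[0.04,-0.006,0,0],[0.035,-0.006,0,0],[0.03,-0.005,0,0],[0.02,-0.003,0,0],[0.009,-0.001,0,0],[0,0,0,0]]]'

```text
t: 15.92
ee_pos: [0.426, 0.0089, 0.22]
orientation: [[-0.091, -0.996, -0.001], [-0.996, 0.091, -0.0], [0.0, 0.001, -1.0]]
contact_force: [0.2, 0.5, -2.7]
gripper_width: 0.744
finger_force: 56.0
```

arm_command --deltas '[[[0,0,0.01,0],[0,0,0.02,0],[0,0,0.013,0],[0,0,0.006,0],[0,0,0.002,0],[0,0,0.001,0],[0,0,0,0]]]'

```text
t: 16.8
ee_pos: [0.4266, 0.0098, 0.1686]
orientation: [[-0.09, -0.996, 0.001], [-0.996, 0.09, 0.0], [-0.0, -0.001, -1.0]]
contact_force: [0.0, -0.4, -2.6]
gripper_width: 0.745
finger_force: 55.9
```

```bash
python3 g.py .426 .0095 .1655 -95.2
```

```text
t 16.8 p [0.4266 0.0098 0.1686] psi -95.15 w 0.0636 ff 55.9 F [ 0.  -0.4 -2.6] z [ 6.e-04  2.e-04 -1.e+00]
turn 0.05 then shift [0.0004 0.0006 0.0031]
```

arm_command --deltas '[[[0,0,0.001,0],[0,0,0.001,0],[0,0,0.001,0],[0,0,0,0]]]'

```text
t: 17.3
ee_pos: [0.4264, 0.0097, 0.1656]
orientation: [[-0.09, -0.996, 0.0], [-0.996, 0.09, -0.0], [0.0, -0.0, -1.0]]
contact_force: [-2.1, 0.0, 2.0]
gripper_width: 0.746
finger_force: 56.4
```

```bash
python3 g.py
```

```text
t 17.3 p [0.4264 0.0097 0.1656] psi -95.15 w 0.0637 ff 56.4 F [-2.1  0.   2. ] z [ 2.e-04 -0.e+00 -1.e+00]
```

arm_command --deltas '[[[0,0,0,0],[0,0,0,0],[0,0,0,0],[0,0,0,0],[0,0,0,0]]]' --claw 0.085

```text
t: 17.92
ee_pos: [0.4264, 0.0098, 0.1653]
orientation: [[-0.09, -0.996, 0.0], [-0.996, 0.09, 0.0], [-0.0, -0.0, -1.0]]
contact_force: [-0.1, -0.0, 0.0]
gripper_width: 0.997
finger_force: 0.0
```

arm_command --deltas '[[[0,0,-0.01,0],[0,0,-0.02,0],[0,0,-0.03,0],[0,0,-0.03,0],[0,0,-0.02,0],[0,0,0,0],[0,0,0,0]]]'

```text
t: 18.8
ee_pos: [0.426, 0.0097, 0.275]
orientation: [[-0.09, -0.996, -0.0], [-0.996, 0.09, 0.0], [-0.0, 0.0, -1.0]]
contact_force: [-0.6, 0.5, -0.3]
gripper_width: 0.997
finger_force: 0.0
```

```bash
python3 g.py .5558 .228 .25 4.8; python3 -c "
from h import *
im=viewer.capture('scene')
print(fit('scene',im,'n','white',[.5558,.228,0]));print(fit('scene',im,'n','white',[.5427,-.2163,0]));print(fit('scene',im,'n','white',[.5566,-.115,0]))
print(fit('scene',im,'c','clay',[.6625,-.239,0]))
for k,p,z in (('plank',(.426,.0095,-.092),.09),('plant',(.426,.0095,0),.114),('white',[.5558,.228,0],0),('white',[.5427,-.2163,0],0),('white',[.5566,-.115,0],0),('clay',[.662,-.239,0],0),('clay',[.3912,-.239,0],0)):
  for h in hulls('scene',k,p,z): cv2.polylines(im,[np.int32(h*16)],True,(0,255,0),1,shift=4)
cv2.imwrite('pics/s5.png',cv2.resize(im[100:260,190:440],(750,480)))"
```

```text
t 18.8 p [0.426  0.0097 0.275 ] psi -95.16 w 0.0852 ff 0.0 F [-0.6  0.5 -0.3] z [-4.e-04  1.e-04 -1.e+00]
turn -99.96 then shift [ 0.1476 -0.2067  0.025 ]
(array([0.55591718, 0.22823152, 0.        ]), np.float64(0.033730759941154514))
(array([ 0.54512074, -0.2095811 ,  0.        ]), np.float64(0.3986852762238421))
(array([ 0.55667357, -0.11501697,  0.        ]), np.float64(0.46338145170138406))
(array([ 0.66235252, -0.23794095,  0.        ]), np.float64(0.144409927514447))
```

View pics/s5.png

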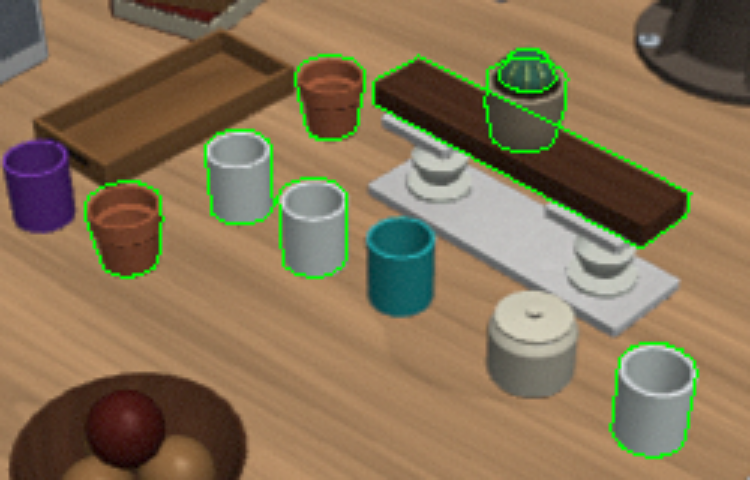

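arm_command --deltas '[[[0,0,0,-10],[0,0,0,-10],[0,0,0,-10],[0,0,0,-10],[0,0,0,-10],[0,0,0,-10],[0,0,0,-10],[0,0,0,-10],[0,0,0,-10],[0,0,0,-10]]]'

```text
t: 20.1
ee_pos: [0.426, 0.0096, 0.2744]
orientation: [[0.996, 0.09, -0.002], [0.09, -0.996, -0.001], [-0.002, 0.001, -1.0]]
contact_force: [0.1, -0.4, 0.2]
gripper_width: 0.997
finger_force: 0.0
```

arm_command --deltas '[[[0.02,-0.028,0,0],[0.03,-0.042,0,0],[0.03,-0.042,0,0],[0.03,-0.042,0,0],[0.025,-0.035,0,0],[0.0126,-0.0177,0,0],[0,0,0.04,0],[0,0,0.04,0],[0,0,0.03,0],[0,0,0.02,0]]]'

```text
t: 21.35
ee_pos: [0.555, 0.2271, 0.1431]
orientation: [[0.996, 0.084, -0.003], [0.084, -0.996, -0.002], [-0.003, 0.002, -1.0]]
contact_force: [0.5, -0.9, 0.6]
gripper_width: 0.996
finger_force: 0.0
```

```bash
python3 g.py .5558 .228 .056 4.8
```

```text
t 21.35 p [0.555  0.2271 0.1431] psi 4.82 w 0.0851 ff 0.0 F [ 0.5 -0.9  0.6] z [-0.0025 -0.0018 -1.    ]
turn 0.02 then shift [ 0.0009 -0.0008  0.0871]
```

arm_command --deltas '[[[0.001,-0.001,0.02,0],[0,0,0.025,0],[0,0,0.02,0],[0,0,0.013,0],[0,0,0.007,0],[0,0,0,0]]]'

```text
t: 22.1
ee_pos: [0.5569, 0.2291, 0.0601]
orientation: [[0.996, 0.084, -0.0], [0.084, -0.996, -0.0], [-0.0, 0.0, -1.0]]
contact_force: [0.8, -0.4, 0.3]
gripper_width: 0.995
finger_force: 0.0
```

arm_command --deltas '[[[0,0,0,0],[0,0,0,0],[0,0,0,0],[0,0,0,0],[0,0,0,0],[0,0,0,0]]]' --claw 0 --grip_force 40

```text
t: 22.85
ee_pos: [0.5573, 0.2294, 0.0615]
orientation: [[0.996, 0.085, 0.001], [0.085, -0.996, 0.001], [0.001, -0.001, -1.0]]
contact_force: [-1.7, -1.5, 5.8]
gripper_width: 0.66
finger_force: 43.1
```

arm_command --deltas '[[[0,0,-0.01,0],[0,0,-0.02,0],[0,0,-0.03,0],[0,0,-0.02,0],[0,0,0,0]]]'

```text
t: 23.48
ee_pos: [0.5577, 0.2299, 0.1424]
orientation: [[0.996, 0.085, 0.003], [0.085, -0.996, 0.002], [0.003, -0.002, -1.0]]
contact_force: [0.1, -0.2, -1.7]
gripper_width: 0.659
finger_force: 43.0
```

```bash
python3 g.py .5552 .3776 .14 4.8
```

```text
t 23.48 p [0.5577 0.2299 0.1424] psi 4.85 w 0.0563 ff 43.0 F [ 0.1 -0.2 -1.7] z [ 0.003   0.0025 -1.    ]
turn 0.05 then shift [ 0.0098 -0.1474  0.0024]
```

arm_command --deltas '[[[0.003,-0.02,0,0],[0.002,-0.03,0,0],[0.002,-0.035,0,0],[0.002,-0.03,0,0],[0,-0.022,0,0],[0,-0.01,0,0],[0,0,0.015,0],[0,0,0.025,0],[0,0,0.02,0],[0,0,0.01,0],[0,0,0.003,0],[0,0,0,0]]]'

```text
t: 24.98
ee_pos: [0.5538, 0.3764, 0.0677]
orientation: [[0.996, 0.084, 0.001], [0.084, -0.996, 0.0], [0.001, -0.0, -1.0]]
contact_force: [-0.2, 0.0, -0.8]
gripper_width: 0.656
finger_force: 43.0
```

```bash
python3 g.py .5552 .3776 .0665 4.8
```

```text
t 24.98 p [0.5538 0.3764 0.0677] psi 4.83 w 0.056 ff 43.0 F [-0.2  0.  -0.8] z [ 5.e-04  5.e-04 -1.e+00]
turn 0.03 then shift [ 0.0015 -0.0011  0.0012]
```

arm_command --deltas '[[[0,0,0.001,0],[0,0,0.001,0],[0,0,0,0]]]'

```text
t: 25.35
ee_pos: [0.5538, 0.3769, 0.0665]
orientation: [[0.996, 0.085, 0.001], [0.085, -0.996, 0.001], [0.001, -0.001, -1.0]]
contact_force: [-2.7, -0.7, 5.9]
gripper_width: 0.662
finger_force: 43.4
```

arm_command --deltas '[[[0,0,0,0],[0,0,0,0],[0,0,0,0],[0,0,0,0],[0,0,0,0]]]' --claw 0.085

```text
t: 25.98
ee_pos: [0.5534, 0.3765, 0.0652]
orientation: [[0.996, 0.084, -0.0], [0.084, -0.996, -0.0], [-0.0, 0.0, -1.0]]
contact_force: [-0.0, 0.1, 0.2]
gripper_width: 0.991
finger_force: 0.0
```

arm_command --deltas '[[[0,0,-0.01,0],[0,0,-0.03,0],[0,0,-0.04,0],[0,0,-0.04,0],[0,0,-0.015,0],[0,0,0,0]]]'

```text
t: 26.72
ee_pos: [0.5537, 0.3768, 0.2018]
orientation: [[0.996, 0.084, 0.002], [0.084, -0.996, 0.002], [0.002, -0.002, -1.0]]
contact_force: [0.0, -0.3, -1.2]
gripper_width: 0.995
finger_force: 0.0
```

```bash
python3 g.py .5427 -.2163 .2 4.8; python3 -c "
from h import *
im=viewer.capture('scene')
print(fit('scene',im,'n','white',[.5427,-.2163,0],pad=8));print(fit('scene',im,'n','white',[.5566,-.115,0],pad=6))
cv2.imwrite('pics/s6.png',im)"
```

```text
t 26.73 p [0.5537 0.3768 0.2018] psi 4.84 w 0.0849 ff 0.0 F [ 0.  -0.3 -1.2] z [ 0.0017  0.0021 -1.    ]
turn 0.04 then shift [-0.0606  0.5901  0.0018]
(array([ 0.5444132 , -0.21247376,  0.        ]), np.float64(0.27366424425247954))
(array([ 0.55680032, -0.11515229,  0.        ]), np.float64(0.295859649122807))
```

View pics/s6.png

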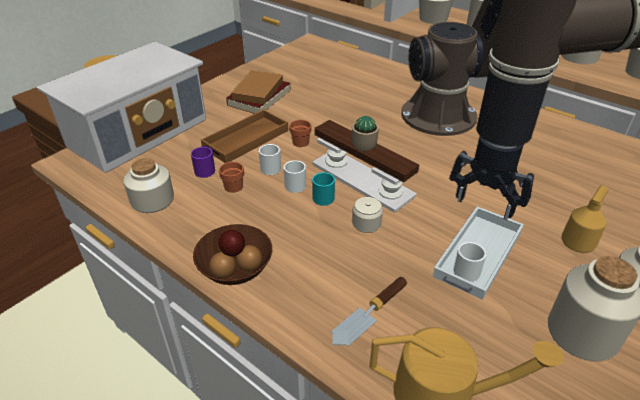

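White1 stands in the zinc tray (470,261); the rest unmoved. Now white3.

arm_command --deltas '[[[-0.002,0.025,0,0],[-0.005,0.05,0,0],[-0.006,0.055,0,0],[-0.006,0.055,0,0],[-0.006,0.055,0,0],[-0.006,0.055,0,0],[-0.006,0.055,0,0],[-0.006,0.055,0,0],[-0.006,0.055,0,0],[-0.006,0.055,0,0],[-0.005,0.05,0,0],[-0.001,0.025,0,0]]]'

```text
t: 28.28
ee_pos: [0.5405, -0.2194, 0.1987]
orientation: [[0.997, 0.082, -0.003], [0.082, -0.997, 0.0], [-0.003, -0.001, -1.0]]
contact_force: [0.3, 0.5, 0.5]
gripper_width: 0.995
finger_force: 0.0
```

```bash
python3 g.py .5427 -.2163 .061 4.8; python3 -c "
from h import *
im=viewer.capture('scene')
d=cv2.absdiff(im,cv2.imread('pics/s6.png')).max(2)
for k,p in (('white',[.5427,-.2163,0]),('white',[.5566,-.115,0]),('clay',[.662,-.239,0]),('clay',[.3912,-.239,0])):
  m=render('scene',k,p)>.5; print(k,p,d[m].mean(),(d[m]>25).mean())"
```

```text
t 28.27 p [ 0.5405 -0.2194  0.1987] psi 4.69 w 0.085 ff 0.0 F [0.3 0.5 0.5] z [-2.9e-03  3.0e-04 -1.0e+00]
turn -0.11 then shift [ 0.0024 -0.0029  0.1377]
white [0.5427, -0.2163, 0] 8.87936507936508 0.0
white [0.5566, -0.115, 0] 8.846041055718475 0.0
clay [0.662, -0.239, 0] 6.795827123695976 0.0
clay [0.3912, -0.239, 0] 6.913696060037523 0.0
```

arm_command --deltas '[[[0.002,-0.002,0.02,0],[0,0,0.03,0],[0,0,0.035,0],[0,0,0.025,0],[0,0,0.018,0],[0,0,0.01,0],[0,0,0,0]]]'

```text
t: 29.2
ee_pos: [0.5433, -0.2145, 0.0613]
orientation: [[0.996, 0.084, -0.002], [0.084, -0.996, 0.0], [-0.002, -0.0, -1.0]]
contact_force: [-0.8, -0.0, -0.2]
gripper_width: 0.998
finger_force: 0.0
```

arm_command --deltas '[[[0,0,0,0],[0,0,0,0],[0,0,0,0],[0,0,0,0],[0,0,0,0],[0,0,0,0]]]' --claw 0

```text
t: 29.95
ee_pos: [0.5449, -0.2146, 0.0637]
orientation: [[0.996, 0.085, 0.002], [0.085, -0.996, -0.0], [0.002, 0.001, -1.0]]
contact_force: [-1.0, -0.8, 6.6]
gripper_width: 0.67
finger_force: 42.3
```

arm_command --deltas '[[[0,0,-0.01,0],[0,0,-0.02,0],[0,0,-0.03,0],[0,0,-0.035,0],[0,0,-0.03,0],[0,0,-0.015,0],[0,0,0,0]]]'

```text
t: 30.82
ee_pos: [0.5447, -0.2143, 0.2032]
orientation: [[0.996, 0.084, 0.002], [0.084, -0.996, 0.0], [0.002, 0.0, -1.0]]
contact_force: [0.1, -0.2, -2.1]
gripper_width: 0.674
finger_force: 43.1
```

```bash
python3 g.py .5452 .35 .2 4.8 .4815 .3714 .2 4.8  .4815 .3714 .0665 4.8
```

```text
t 30.82 p [ 0.5447 -0.2143  0.2032] psi 4.84 w 0.0576 ff 43.1 F [ 0.1 -0.2 -2.1] z [ 2.1e-03  1.0e-04 -1.0e+00]
turn 0.04 then shift [ 0.0478 -0.5623  0.0032]
turn 0.0 then shift [-0.0617 -0.0267 -0.    ]
turn 0.0 then shift [0.     0.     0.1335]
```

arm_command --deltas '[[[0.002,-0.025,0,0],[0.005,-0.05,0,0],[0.005,-0.055,0,0],[0.005,-0.055,0,0],[0.005,-0.055,0,0],[0.005,-0.055,0,0],[0.005,-0.055,0,0],[0.005,-0.055,0,0],[0.005,-0.055,0,0],[0.005,-0.055,0,0],[0.0,-0.036,0,0],[-0.01,-0.018,0,0]]]'

```text
t: 32.33
ee_pos: [0.5322, 0.3571, 0.1997]
orientation: [[0.996, 0.085, -0.002], [0.085, -0.996, -0.002], [-0.003, 0.002, -1.0]]
contact_force: [-1.1, -0.7, -1.4]
gripper_width: 0.671
finger_force: 43.2
```

```bash
python3 g.py .4815 .3714 .2 4.8  .4815 .3714 .0685 4.8
```

```text
t 32.33 p [0.5322 0.3571 0.1997] psi 4.89 w 0.0573 ff 43.2 F [-1.1 -0.7 -1.4] z [-0.0024 -0.0023 -1.    ]
turn 0.09 then shift [-0.0493 -0.0185 -0.0003]
turn 0.0 then shift [0.     0.     0.1315]
```

arm_command --deltas '[[[-0.02,-0.01,0,0],[-0.02,-0.0085,0,0],[-0.0093,0,0,0],[0,0,0.02,0],[0,0,0.03,0],[0,0,0.03,0],[0,0,0.025,0],[0,0,0.016,0],[0,0,0.007,0],[0,0,0,0],[0,0,0,0]]]'

```text
t: 33.7
ee_pos: [0.4829, 0.3704, 0.0753]
orientation: [[0.996, 0.085, 0.001], [0.085, -0.996, 0.001], [0.001, -0.001, -1.0]]
contact_force: [-0.0, -0.1, -2.3]
gripper_width: 0.672
finger_force: 43.2
```

```bash
python3 g.py .4815 .3714 .0685 4.8
```

```text
t 33.7 p [0.4829 0.3704 0.0753] psi 4.85 w 0.0574 ff 43.2 F [-0.  -0.1 -2.3] z [ 0.001   0.0012 -1.    ]
turn 0.05 then shift [-0.0013 -0.0011  0.0068]
```

arm_command --deltas '[[[0,0,0.003,0],[0,0,0.002,0],[0,0,0.001,0],[0,0,0.001,0],[0,0,0.001,0],[0,0,0,0]]]'

```text
t: 34.45
ee_pos: [0.4825, 0.37, 0.0686]
orientation: [[0.996, 0.085, 0.001], [0.085, -0.996, 0.0], [0.001, -0.0, -1.0]]
contact_force: [-7.2, -3.5, 18.5]
gripper_width: 0.672
finger_force: 44.9
```

```bash
python3 g.py .4815 .3714 .0685 4.8
```

```text
t 34.45 p [0.4825 0.37   0.0686] psi 4.89 w 0.0574 ff 44.9 F [-7.2 -3.5 18.5] z [ 9.e-04  3.e-04 -1.e+00]
turn 0.09 then shift [-0.0009 -0.0015  0.0001]
```

arm_command --deltas '[[[0,0,0,0],[0,0,0,0],[0,0,0,0],[0,0,0,0],[0,0,0,0]]]' --claw 0.085

```text
t: 35.08
ee_pos: [0.4825, 0.3699, 0.0661]
orientation: [[0.996, 0.084, -0.0], [0.084, -0.996, -0.0], [-0.0, 0.0, -1.0]]
contact_force: [-0.3, -0.1, 0.2]
gripper_width: 0.995
finger_force: 0.0
```

arm_command --deltas '[[[0,0,-0.01,0],[0,0,-0.04,0],[0,0,-0.05,9.5],[0,0,-0.03,9.5],[0,0,0,9.5],[0,0,0,9.5],[0,0,0,9.5],[0,0,0,9.5],[0,0,0,9.5],[0,0,0,9.5],[0,0,0,9.5],[0,0,0,9.5]]]'

```text
t: 36.58
ee_pos: [0.4825, 0.37, 0.1971]
orientation: [[-0.008, -1.0, 0.0], [-1.0, 0.008, 0.0], [-0.0, -0.0, -1.0]]
contact_force: [0.5, 0.3, -0.1]
gripper_width: 0.995
finger_force: 0.0
```

```bash
python3 g.py .55 .25 .2 -90  .5566 -.115 .2 -90; python3 -c "
from h import *
im=viewer.capture('scene')
cv2.imwrite('pics/s7.png',im)
d=cv2.absdiff(im,cv2.imread('pics/s6.png')).max(2)
for k,p in (('white',[.5566,-.115,0]),('clay',[.662,-.239,0]),('clay',[.3912,-.239,0])):
  m=render('scene',k,p)>.5; print(k,p,d[m].mean(),(d[m]>25).mean())"
```

```text
t 36.58 p [0.4825 0.37   0.1971] psi -90.47 w 0.085 ff 0.0 F [ 0.5  0.3 -0.1] z [ 4.e-04  5.e-04 -1.e+00]
turn -0.47 then shift [ 0.12   -0.0675 -0.0029]
turn 0.0 then shift [ 0.365  -0.0066 -0.    ]
white [0.5566, -0.115, 0] 4.502932551319648 0.0
clay [0.662, -0.239, 0] 4.181818181818182 0.0
clay [0.3912, -0.239, 0] 4.144465290806754 0.0
```

View pics/s7.png

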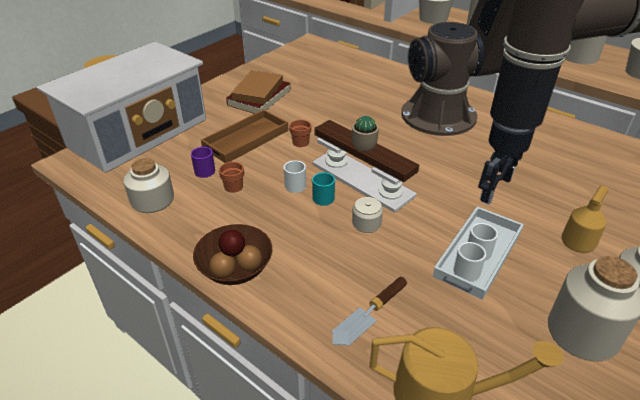

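Two white pots in the zinc tray (470,260), (484,237); remaining ones unmoved. To white2.

arm_command --deltas '[[[0.02,-0.015,0,0],[0.04,-0.025,0,0],[0.045,-0.0275,0,0],[0.05,-0.003,0,0],[0.055,-0.001,0,0],[0.055,-0.001,0,0],[0.055,-0.001,0,0],[0.055,0,0,0],[0.05,0,0,0],[0.04,0,0,0],[0.02,0,0,0],[0,0,0,0]]]'

```text
t: 38.12
ee_pos: [0.5546, -0.1162, 0.1966]
orientation: [[-0.003, -1.0, 0.0], [-1.0, 0.003, 0.0], [-0.0, -0.0, -1.0]]
contact_force: [-0.8, 0.9, -0.5]
gripper_width: 0.992
finger_force: 0.0
```

```bash
python3 g.py .5566 -.115 .061 -90.5
```

```text
t 38.12 p [ 0.5546 -0.1162  0.1966] psi -90.18 w 0.0847 ff 0.0 F [-0.8  0.9 -0.5] z [ 3.e-04  0.e+00 -1.e+00]
turn 0.32 then shift [-0.0012 -0.002   0.1356]
```

arm_command --deltas '[[[0,-0.002,0.02,0],[0,0,0.03,0],[0,0,0.035,0],[0,0,0.025,0],[0,0,0.017,0],[0,0,0.009,0],[0,0,0,0]]]'

```text
t: 39.0
ee_pos: [0.5566, -0.1146, 0.0601]
orientation: [[-0.001, -1.0, -0.001], [-1.0, 0.001, -0.0], [0.0, 0.001, -1.0]]
contact_force: [0.3, -1.0, 0.1]
gripper_width: 0.996
finger_force: 0.0
```

arm_command --deltas '[[[0,0,0,0],[0,0,0,0],[0,0,0,0],[0,0,0,0],[0,0,0,0],[0,0,0,0]]]' --claw 0

```text
t: 39.75
ee_pos: [0.5572, -0.1151, 0.0616]
orientation: [[-0.003, -1.0, 0.002], [-1.0, 0.003, 0.0], [-0.0, -0.002, -1.0]]
contact_force: [-1.3, 1.7, 5.1]
gripper_width: 0.67
finger_force: 42.1
```

arm_command --deltas '[[[0,0,-0.01,0],[0,0,-0.02,0],[0,0,-0.03,0],[0,0,-0.035,0],[0,0,-0.03,0],[0,0,-0.015,0],[0,0,0,0]]]'

```text
t: 40.62
ee_pos: [0.557, -0.1152, 0.2013]
orientation: [[-0.003, -1.0, 0.002], [-1.0, 0.003, 0.0], [-0.0, -0.002, -1.0]]
contact_force: [-0.1, 0.0, -1.7]
gripper_width: 0.674
finger_force: 43.1
```

```bash
python3 g.py .55 .25 .2 -90.2 .4078 .3652 .2 -90.2
```

```text
t 40.62 p [ 0.557  -0.1152  0.2013] psi -90.16 w 0.0576 ff 43.1 F [-0.1  0.  -1.7] z [ 2.1e-03  4.0e-04 -1.0e+00]
turn 0.04 then shift [-0.3652  0.0082  0.0013]
turn 0.0 then shift [-0.1147  0.1426 -0.    ]
```

arm_command --deltas '[[[-0.02,0,0,0],[-0.04,0,0,0],[-0.055,0,0,0],[-0.055,0,0,0],[-0.055,0,0,0],[-0.055,0,0,0],[-0.055,0.01,0,0],[-0.04,0.03,0,0],[-0.035,0.035,0,0],[-0.03,0.035,0,0],[-0.025,0.025,0,0],[-0.015,0.015,0,0]]]'

```text
t: 42.12
ee_pos: [0.4056, 0.3663, 0.1988]
orientation: [[-0.001, -1.0, -0.001], [-1.0, 0.001, -0.002], [0.002, 0.001, -1.0]]
contact_force: [0.9, -0.1, -0.9]
gripper_width: 0.671
finger_force: 43.1
```

arm_command --deltas '[[[0,0,0,-5],[0,0,0,-10],[0,0,0,-10],[0,0,0,-10],[0,0,0,-10],[0,0,0,-10],[0,0,0,-10],[0,0,0,-10],[0,0,0,-10],[0,0,0,-10],[0,0,0,0]]]'

```text
t: 43.5
ee_pos: [0.407, 0.3651, 0.199]
orientation: [[0.996, 0.084, -0.001], [0.084, -0.996, -0.002], [-0.001, 0.002, -1.0]]
contact_force: [0.5, 1.0, -2.0]
gripper_width: 0.674
finger_force: 43.1
```

```bash
python3 g.py .4078 .3652 .0665 4.8
```

```text
t 43.5 p [0.407  0.3651 0.199 ] psi 4.8 w 0.0575 ff 43.1 F [ 0.5  1.  -2. ] z [-0.0013 -0.0019 -1.    ]
turn -0.0 then shift [ 0.0008 -0.      0.1325]
```

arm_command --deltas '[[[0,0,0.02,0],[0,0,0.03,0],[0,0,0.03,0],[0,0,0.025,0],[0,0,0.017,0],[0,0,0.006,0],[0,0,0.002,0],[0,0,0,0],[0,0,0,0]]]'

```text
t: 44.62
ee_pos: [0.4081, 0.3655, 0.071]
orientation: [[0.996, 0.084, 0.001], [0.084, -0.996, 0.001], [0.001, -0.001, -1.0]]
contact_force: [-0.2, -0.4, -2.1]
gripper_width: 0.674
finger_force: 43.1
```

```bash
python3 g.py .4078 .3652 .0665 4.8
```

```text
t 44.62 p [0.4081 0.3655 0.071 ] psi 4.82 w 0.0576 ff 43.1 F [-0.2 -0.4 -2.1] z [ 6.e-04  1.e-03 -1.e+00]
turn 0.02 then shift [-0.0004  0.0003  0.0045]
```

arm_command --deltas '[[[0,0,0.002,0],[0,0,0.001,0],[0,0,0.001,0],[0,0,0.001,0],[0,0,0,0]]]'

```text
t: 45.25
ee_pos: [0.4081, 0.3651, 0.0666]
orientation: [[0.996, 0.085, 0.001], [0.085, -0.996, 0.0], [0.001, -0.0, -1.0]]
contact_force: [-3.2, -3.7, 12.4]
gripper_width: 0.67
finger_force: 44.2
```

arm_command --deltas '[[[0,0,0,0],[0,0,0,0],[0,0,0,0],[0,0,0,0],[0,0,0,0]]]' --claw 0.085

```text
t: 45.88
ee_pos: [0.4079, 0.3651, 0.0652]
orientation: [[0.996, 0.084, -0.0], [0.084, -0.996, -0.0], [-0.0, 0.0, -1.0]]
contact_force: [0.1, -0.1, -0.3]
gripper_width: 0.995
finger_force: 0.0
```

arm_command --deltas '[[[0,0,-0.01,0],[0,0,-0.04,0],[0,0,-0.05,0],[0,0,-0.05,0],[0,0,-0.05,0],[0,0,0,0]]]'

```text
t: 46.62
ee_pos: [0.4092, 0.3667, 0.2707]
orientation: [[0.996, 0.085, 0.005], [0.085, -0.996, 0.007], [0.006, -0.007, -1.0]]
contact_force: [-1.1, 0.0, -0.4]
gripper_width: 0.998
finger_force: 0.0
```

```bash
python3 g.py .64 0.06 .26 -2.75  .6625 -.239 .2 -2.75; python3 -c "
from h import *
im=viewer.capture('scene')
cv2.imwrite('pics/s8.png',im)
d=cv2.absdiff(im,cv2.imread('pics/s6.png')).max(2)
for k,p in (('clay',[.662,-.239,0]),('clay',[.3912,-.239,0])):
  m=render('scene',k,p)>.5; print(k,p,d[m].mean(),(d[m]>25).mean())
for s in (.074,0,-.074):
  p=[.4815+.9965*s,.3714+.0839*s,0]; r=render('scene','white',p,.005); 
  for h in hulls('scene','white',p,.005): cv2.polylines(im,[np.int32(h*16)],True,(0,255,0),1,shift=4)
cv2.imwrite('pics/s9.png',cv2.resize(im[180:310,400:560],(640,520)))"
```

```text
t 46.62 p [0.4092 0.3667 0.2707] psi 4.87 w 0.0852 ff 0.0 F [-1.1  0.  -0.4] z [ 0.0052  0.0073 -1.    ]
turn 7.62 then shift [0.2452 0.2952 0.0107]
turn 0.0 then shift [0.0368 0.2976 0.06  ]
clay [0.662, -0.239, 0] 6.8092399403874815 0.0
clay [0.3912, -0.239, 0] 6.795497185741088 0.0
```

View pics/s9.png

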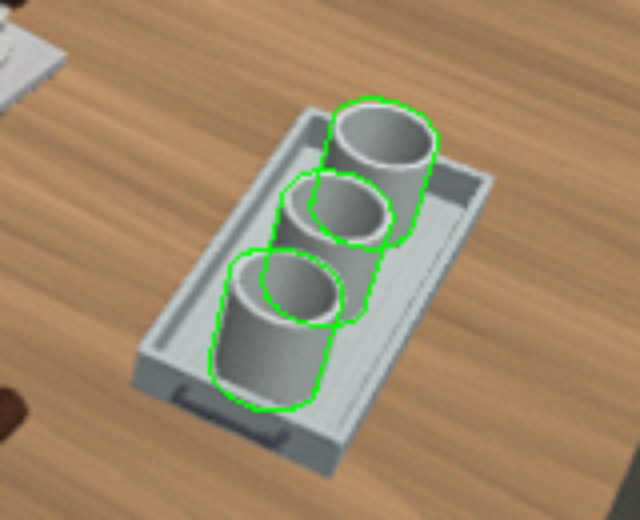

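White pots stand within their outlines on the zinc floor. Next, clay1.

arm_command --deltas '[[[0,0,0,3.8],[0,0,0,3.8],[0.025,0.03,0,0],[0.035,0.042,0,0],[0.035,0.042,0,0],[0.035,0.042,0,0],[0.035,0.042,0,0],[0.035,0.042,0,0],[0.03,0.04,0,0],[0.015,0.05,0,0],[0.008,0.05,0,0],[0.006,0.05,0,0]]]'

```text
t: 48.18
ee_pos: [0.6455, -0.0785, 0.264]
orientation: [[0.999, -0.048, -0.002], [-0.048, -0.999, -0.0], [-0.002, 0.0, -1.0]]
contact_force: [1.0, 0.8, -0.4]
gripper_width: 0.995
finger_force: 0.0
```

```bash
python3 g.py .6622 -.239 .2 -2.75; python3 -c "
from h import *
im=viewer.capture('top'); a=cv2.imread('pics/top0.png')
for p in ([.3912,-.239,0],[.662,-.239,0]): print(fit('top',im,'c','clay',p),fit('top',a,'c','clay',p))"
```

```text
t 48.17 p [ 0.6455 -0.0785  0.264 ] psi -2.76 w 0.085 ff 0.0 F [ 1.   0.8 -0.4] z [-2.3e-03 -2.0e-04 -1.0e+00]
turn -0.01 then shift [0.0244 0.1595 0.064 ]
(array([ 0.39067208, -0.23947338,  0.        ]), np.float64(0.05329931059181663)) (array([ 0.39046326, -0.24004078,  0.        ]), np.float64(0.08367867241459231))
(array([ 0.6627109 , -0.23961038,  0.        ]), np.float64(0.11409005813380628)) (array([ 0.66199294, -0.23937521,  0.        ]), np.float64(0.14993327173801457))
```

arm_command --deltas '[[[0.004,0.03,0,0],[0.006,0.04,0,0],[0.006,0.04,0,0],[0.006,0.03,0,0],[0.0025,0.0195,0,0],[0,0,0.04,0],[0,0,0.04,0],[0,0,0.03,0],[0,0,0.02,0],[0,0,0,0]]]'

```text
t: 49.48
ee_pos: [0.6614, -0.2367, 0.133]
orientation: [[0.999, -0.048, -0.004], [-0.048, -0.999, 0.001], [-0.004, -0.001, -1.0]]
contact_force: [0.3, -0.4, -0.5]
gripper_width: 1.0
finger_force: 0.0
```

```bash
python3 g.py .6624 -.2393 .056 -2.75
```

```text
t 49.48 p [ 0.6614 -0.2367  0.133 ] psi -2.75 w 0.0854 ff 0.0 F [ 0.3 -0.4 -0.5] z [-4.4e-03  7.0e-04 -1.0e+00]
turn 0.0 then shift [0.0011 0.0026 0.077 ]
```

arm_command --deltas '[[[0,0.002,0.02,0],[0,0,0.022,0],[0,0,0.018,0],[0,0,0.011,0],[0,0,0.005,0],[0,0,0,0]]]'

```text
t: 50.22
ee_pos: [0.6628, -0.2393, 0.0594]
orientation: [[0.999, -0.048, 0.0], [-0.048, -0.999, -0.0], [0.0, 0.0, -1.0]]
contact_force: [-0.4, 0.1, -0.2]
gripper_width: 0.992
finger_force: 0.0
```

arm_command --deltas '[[[0,0,0,0],[0,0,0,0],[0,0,0,0],[0,0,0,0],[0,0,0,0],[0,0,0,0]]]' --claw 0

```text
t: 50.98
ee_pos: [0.6634, -0.2394, 0.0606]
orientation: [[0.999, -0.048, 0.002], [-0.048, -0.999, -0.0], [0.002, 0.0, -1.0]]
contact_force: [-0.9, 0.7, 6.3]
gripper_width: 0.714
finger_force: 43.5
```

arm_command --deltas '[[[0,0,-0.01,0],[0,0,-0.02,0],[0,0,-0.03,0],[0,0,-0.035,0],[0,0,-0.03,0],[0,0,-0.01,0],[0,0,0,0]]]'

```text
t: 51.85
ee_pos: [0.6628, -0.2392, 0.195]
orientation: [[0.999, -0.048, 0.001], [-0.048, -0.999, 0.0], [0.001, -0.0, -1.0]]
contact_force: [-0.2, 0.5, -2.3]
gripper_width: 0.714
finger_force: 43.8
```

```bash
python3 g.py .5284 -.3806 .19 -2.75
```

```text
t 51.85 p [ 0.6628 -0.2392  0.195 ] psi -2.76 w 0.061 ff 43.8 F [-0.2  0.5 -2.3] z [ 1.3e-03  2.0e-04 -1.0e+00]
turn -0.01 then shift [-0.1274  0.1477  0.005 ]
```

arm_command --deltas '[[[-0.015,0.02,0,0],[-0.03,0.035,0,0],[-0.03,0.035,0,0],[-0.03,0.035,0,0],[-0.0224,0.0227,0,0],[0,0,0,0],[0,0,0.02,0],[0,0,0.035,0],[0,0,0.035,0],[0,0,0.022,0],[0,0,0.01,0],[0,0,0,0]]]'

```text
t: 53.35
ee_pos: [0.528, -0.3805, 0.0715]
orientation: [[0.999, -0.048, -0.002], [-0.048, -0.999, 0.001], [-0.002, -0.0, -1.0]]
contact_force: [-0.6, -0.1, -0.9]
gripper_width: 0.71
finger_force: 43.9
```

```bash
python3 g.py .5284 -.3806 .0655 -2.75
```

```text
t 53.35 p [ 0.528  -0.3805  0.0715] psi -2.74 w 0.0606 ff 43.9 F [-0.6 -0.1 -0.9] z [-1.6e-03  5.0e-04 -1.0e+00]
turn 0.01 then shift [0.0004 0.0001 0.006 ]
```

arm_command --deltas '[[[0,0,0.002,0],[0,0,0.002,0],[0,0,0.001,0],[0,0,0.0015,0],[0,0,0,0]]]'

```text
t: 53.98
ee_pos: [0.5283, -0.3806, 0.0658]
orientation: [[0.999, -0.048, -0.0], [-0.048, -0.999, 0.0], [-0.0, -0.0, -1.0]]
contact_force: [-0.2, -0.8, -1.1]
gripper_width: 0.711
finger_force: 43.9
```

```bash
python3 g.py .5284 -.3806 .0655 -2.75
```

```text
t 53.98 p [ 0.5283 -0.3806  0.0658] psi -2.76 w 0.0607 ff 43.9 F [-0.2 -0.8 -1.1] z [-1.e-04  1.e-04 -1.e+00]
turn -0.01 then shift [ 0.0001 -0.0001  0.0003]
```

arm_command --deltas '[[[0,0,0.001,0],[0,0,0.0005,0],[0,0,0,0]]]'

```text
t: 54.35
ee_pos: [0.5286, -0.3807, 0.0656]
orientation: [[0.999, -0.048, 0.001], [-0.048, -0.999, -0.001], [0.001, 0.001, -1.0]]
contact_force: [-2.5, 2.5, 7.1]
gripper_width: 0.712
finger_force: 44.5
```

arm_command --deltas '[[[0,0,0,0],[0,0,0,0],[0,0,0,0],[0,0,0,0],[0,0,0,0]]]' --claw 0.085

```text
t: 54.98
ee_pos: [0.5283, -0.3807, 0.0642]
orientation: [[0.999, -0.048, -0.0], [-0.048, -0.999, 0.0], [-0.0, -0.0, -1.0]]
contact_force: [0.0, -0.2, -0.4]
gripper_width: 0.993
finger_force: 0.0
```

arm_command --deltas '[[[0,0,-0.01,0],[0,0,-0.03,0],[0,0,-0.04,0],[0,0,-0.04,0],[0,0,-0.015,0],[0,0,0,0]]]'

```text
t: 55.72
ee_pos: [0.5288, -0.3808, 0.2008]
orientation: [[0.999, -0.048, 0.003], [-0.048, -0.999, -0.001], [0.003, 0.001, -1.0]]
contact_force: [-0.1, 0.5, 0.5]
gripper_width: 0.993
finger_force: 0.0
```

```bash
python3 g.py .391 -.2393 .2 -2.75; python3 -c "
from h import *
im=viewer.capture('scene'); d=cv2.absdiff(im,cv2.imread('pics/s6.png')).max(2)
m=render('scene','clay',[.3912,-.239,0])>.5; print(d[m].mean(),(d[m]>25).mean())
print(fit('scene',im,'c','clay',[.5284,-.3806,0],.005,pad=8))"
```

```text
t 55.73 p [ 0.5288 -0.3808  0.2008] psi -2.76 w 0.0848 ff 0.0 F [-0.1  0.5  0.5] z [ 2.5e-03 -8.0e-04 -1.0e+00]
turn -0.01 then shift [-0.1444 -0.1348  0.0008]
7.682926829268292 0.0
(array([ 0.52822357, -0.37888879,  0.        ]), np.float64(0.08140900195694716))
```

arm_command --deltas '[[[-0.018,-0.017,0,0],[-0.03,-0.03,0,0],[-0.035,-0.033,0,0],[-0.03,-0.03,0,0],[-0.0214,-0.0168,0,0],[-0.01,-0.008,0,0],[0,0,0.025,0],[0,0,0.03,0],[0,0,0.02,0],[0,0,0,0]]]'

```text
t: 57.02
ee_pos: [0.3895, -0.2391, 0.1224]
orientation: [[0.999, -0.048, -0.005], [-0.048, -0.999, 0.001], [-0.005, -0.0, -1.0]]
contact_force: [-0.4, -0.2, 0.2]
gripper_width: 0.995
finger_force: 0.0
```

```bash
python3 g.py .391 -.2393 .059 -2.75
```

```text
t 57.02 p [ 0.3895 -0.2391  0.1224] psi -2.78 w 0.0849 ff 0.0 F [-0.4 -0.2  0.2] z [-4.6e-03  7.0e-04 -1.0e+00]
turn -0.03 then shift [0.0015 0.0001 0.0634]
```

arm_command --deltas '[[[0.001,0,0.018,0],[0,0,0.02,0],[0,0,0.015,0],[0,0,0.009,0],[0,0,0.003,0],[0,0,0,0]]]'

```text
t: 57.78
ee_pos: [0.3919, -0.2392, 0.0596]
orientation: [[0.999, -0.048, 0.0], [-0.048, -0.999, -0.0], [0.0, 0.0, -1.0]]
contact_force: [-0.1, -1.2, 0.0]
gripper_width: 0.997
finger_force: 0.0
```

arm_command --deltas '[[[0,0,0,0],[0,0,0,0],[0,0,0,0],[0,0,0,0],[0,0,0,0],[0,0,0,0]]]' --claw 0

```text
t: 58.52
ee_pos: [0.3922, -0.2392, 0.0604]
orientation: [[0.999, -0.048, 0.002], [-0.048, -0.999, -0.0], [0.002, 0.0, -1.0]]
contact_force: [-1.3, 2.1, 9.7]
gripper_width: 0.725
finger_force: 41.1
```

arm_command --deltas '[[[0,0,-0.01,0],[0,0,-0.02,0],[0,0,-0.03,0],[0,0,-0.035,0],[0,0,-0.03,0],[0,0,-0.01,0],[0,0,0,0]]]'

```text
t: 59.4
ee_pos: [0.3916, -0.2391, 0.1946]
orientation: [[0.999, -0.048, 0.001], [-0.048, -0.999, 0.0], [0.001, -0.0, -1.0]]
contact_force: [0.3, -0.4, -2.5]
gripper_width: 0.72
finger_force: 43.9
```

```bash
python3 g.py .4286 -.3758 .19 -2.75
```

```text
t 59.4 p [ 0.3916 -0.2391  0.1946] psi -2.77 w 0.0615 ff 43.9 F [ 0.3 -0.4 -2.5] z [ 1.3e-03  1.0e-04 -1.0e+00]
turn -0.02 then shift [0.0435 0.1348 0.0046]
```

arm_command --deltas '[[[0.006,0.02,0,0],[0.01,0.03,0,0],[0.01,0.033,0,0],[0.01,0.03,0,0],[0.0075,0.0218,0,0],[0,0,0,0],[0,0,0.02,0],[0,0,0.035,0],[0,0,0.035,0],[0,0,0.022,0],[0,0,0.012,0],[0,0,0,0]]]'

```text
t: 60.9
ee_pos: [0.4279, -0.3753, 0.0694]
orientation: [[0.999, -0.048, -0.002], [-0.048, -0.999, 0.001], [-0.002, -0.001, -1.0]]
contact_force: [-0.2, 0.9, -1.0]
gripper_width: 0.722
finger_force: 44.0
```

```bash
python3 g.py .4286 -.3758 .0655 -2.75
```

```text
t 60.9 p [ 0.4279 -0.3753  0.0694] psi -2.74 w 0.0617 ff 44.0 F [-0.2  0.9 -1. ] z [-2.1e-03  9.0e-04 -1.0e+00]
turn 0.01 then shift [0.0007 0.0005 0.0039]
```

arm_command --deltas '[[[0,0,0.002,0],[0,0,0.001,0],[0,0,0.001,0],[0,0,0.001,0],[0,0,0,0]]]'

```text
t: 61.52
ee_pos: [0.4287, -0.376, 0.0656]
orientation: [[0.999, -0.048, 0.0], [-0.048, -0.999, -0.0], [0.0, 0.0, -1.0]]
contact_force: [-0.4, 1.1, 0.6]
gripper_width: 0.722
finger_force: 44.2
```

arm_command --deltas '[[[0,0,0,0],[0,0,0,0],[0,0,0,0],[0,0,0,0],[0,0,0,0]]]' --claw 0.085

```text
t: 62.15
ee_pos: [0.4286, -0.3759, 0.0653]
orientation: [[0.999, -0.048, -0.0], [-0.048, -0.999, -0.0], [-0.0, 0.0, -1.0]]
contact_force: [-0.1, 0.4, -0.2]
gripper_width: 0.993
finger_force: 0.0
```

arm_command --deltas '[[[0,0,-0.01,0],[0,0,-0.03,0],[0,0,-0.04,0],[0,0,-0.04,0],[0,0,-0.03,0],[0,0,0,0],[0,0,0,0],[0,0,0,0]]]'

```text
t: 63.15
ee_pos: [0.428, -0.3756, 0.2145]
orientation: [[0.999, -0.048, -0.001], [-0.048, -0.999, 0.001], [-0.001, -0.001, -1.0]]
contact_force: [0.0, 0.1, -0.5]
gripper_width: 0.996
finger_force: 0.0
```

```bash
python3 g.py; python3 -c "
from h import *
a=viewer.capture('scene'); b=viewer.capture('top')
print(fit('top',b,'n','white',[.5552,.3776,0],.005)) if 0 else None
cv2.imwrite('pics/f.png',np.vstack([cv2.resize(a[60:310,170:550],(760,340)) if 0 else a[95:305,140:540],cv2.resize(b[140:295,150:480],(400,188))]).repeat(1,0))"
```

```text
t 63.15 p [ 0.428  -0.3756  0.2145] psi -2.76 w 0.085 ff 0.0 F [ 0.   0.1 -0.5] z [-1.4e-03  8.0e-04 -1.0e+00]
```

View pics/f.png

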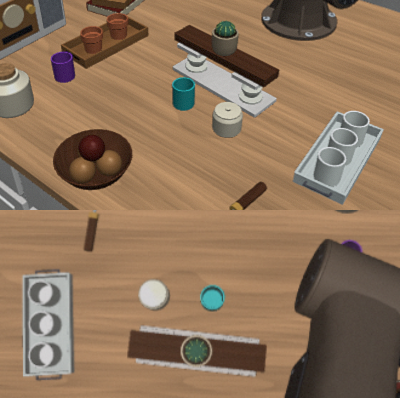

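Both terracotta pots stand in the wooden tray (92,38) and (117,26), and three white pots in the zinc tray. The plank and cactus are centred on the stand, and the jar and trowel are in place.

```bash
python3 -c "
from plant import sign_off
print(sign_off())"
```

```text
the job is handed in; nothing more can be done
None
```

The job is handed in after 63 s of the allowed 210: both terracotta pots stand in the wooden tray, all three white pots in the zinc tray, the plank lies across the stand with the cactus in its middle, and the last pictures showed nothing out of place (no verdict came back).

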